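Start the jar mill and hold the switch at START

TASK

Start the jar mill: swing the red latch lever a full quarter turn to the right, open the clear splash cover until it rests leaning back on its stop, then turn the red switch under it clockwise past its two clicks (slow, run) to the sprung third position, START, at the green mark. START springs back when let go, so finish with the gripper's fingers still on the switch, holding it steady at START, with latch and cover left open. Leave the pots, tub, brush and tiles around it standing where they are.

Things in the scene. Friction and masses are not known exactly. Their poses are not given: they have to be found in the camera images.
- mill: jar mill, fixed. Origin on the table under the middle of its dark blue console (190 mm in x, 230 in y, deck 80 mm up); x points from the console's front (robot side) to its back, z up. On the +y side, to y = 475 mm: belt guard with stop button (172 mm tall), rollers and a white jar (230 mm tall). Switch in mid-deck under a clear hood 135 x 190 x 56 mm hinged at the back; latch at the front right
- latch (a joint): red latch lever on an upright pivot (rad): 0 = latched, handle straight to the front (-x of mill), nose over the cover's steel tab; grows anticlockwise seen from above, handle swinging to the right (-y of mill), stop at 1.65. Nose clear of the tab from about 1.2; before that the cover cannot lift. Stays where left; takes about 1 N at the post
- latch_post (a point): grip point on the upright red round post at the end of the latch handle, 42 mm from the pivot: 14 mm in diameter, its top 11 mm above this point, the flat handle 20 mm below it; clear all round. x of its frame points from the post to the pivot
- latch_pivot (a point): a point on the latch's upright pivot axis, 20 mm lower than the post's grip point; frame turns with the latch
- cover (a joint): clear cover about its hinge (rad): 0 = shut, grows as its front lifts, stop at 1.75 (10 degrees past upright). 0.3 kg; needs about 2 N up at the bar. Let go below about 0.9 it sinks shut; beyond about 1.3 it falls back slowly (in about 1 s) onto its stop and stays
- cover_bar (a point): middle of the steel bar handle on the cover's front: round, 10 mm in diameter, along y of the mill, 74 mm free between its posts, 33 mm free behind it to the cover, 32 mm free below it to the deck. Shut, it is 173 mm in front of the hinge line and 36 mm above. It can turn between the fingers as the cover swings. Frame fixed to the cover; shut, its axes are the mill's
- cover_hinge (a point): a point on the cover's hinge line (along its y), 1 mm above the deck behind the cover, half-way across its width; frame turns with the cover
- switch (a joint): rotary switch about its upright axis (rad): 0 = off, grows clockwise seen from above. Clicks near 0.45 (slow) and 0.85 (run), where it stays; third position START (green mark) at 1.35, hard stop at 1.42. Let go at START, a spring turns it back to a click. Needs up to 0.19 N m to pass the clicks, about 0.17 to hold at 1.35, 0.25 at the stop
- switch_grip (a point): grip point on the switch's axis, 28 mm above the deck: red upright bar grip 50 mm long, 12 mm wide, top 13 mm above this point, on a grey disc 46 mm across whose top is 21 mm below it. x of its frame runs along the grip to the pointer end (white line) and turns with it: off, it points 0.675 rad anticlockwise (from above) of the mill's x. Under the cover until opened
- glaze_tub: bystander: a squat round screw-lid tub, 72 mm across, 85 mm tall, close to the right of the console; origin under its centre
- mug: bystander: an oat-coloured mug, 80 mm across, 90 mm tall, with a handle, in front of the roller end; origin under its centre
- glaze_brush: bystander: a 200 mm brush lying on the table in front of the console, about 30 mm high at most; origin under its middle
- tile_stack: bystander: a stack of four glazed test tiles, 50 x 50 x 24 mm, to the right in front of the console; origin under its centre
- bisque_vase: bystander: a pinkish unglazed vase, 96 mm across, 135 mm tall, well off to one side; origin under its centre
- tea_bowl: bystander: a dark brown bowl, 110 mm across, 65 mm tall, well off to one side; origin under its centre

How it is judged:
On the way, in this order (a step that is already met when the one before it is completed fails the run):
1. the latch lever is swung a quarter turn, clear of the cover (value of joint latch above 1.25 rad), for 0.2 s.
2. the cover is open, past upright (value of joint cover above 1.6 rad and value of joint latch above 1.2 rad), for 0.3 s.
3. the switch is turned past both clicks to START and held there (value of joint switch above 1.22 rad and value of joint cover above 1.55 rad and contact force between the fingers and switch above 0.5 N), for 0.5 s.
At the end, for the whole second after the job is handed in: through the last second the switch stays steady (under 0.15 rad/s) at START, beyond 1.22 rad (START is 1.35, the second click about 0.85), with the gripper's fingers pressing on it (over 0.5 N); the latch is still swung clear (over 1.2 rad) and the cover still open past upright (over 1.55 rad) (all of step 3 and value of joint latch above 1.2 rad and velocity of joint switch between -0.15 and 0.15 rad/s); the arm keeps its last pose, push and grip.
It fails at once if a bystander is shoved or knocked over (moved more than 25 mm, or tipped) (distance of any of glaze_tub, mug, glaze_brush, tile_stack, bisque_vase, tea_bowl from where it was at the start of the episode above 0.025 m or angle between any of glaze_tub, mug, tile_stack, bisque_vase, tea_bowl's own z axis and vertical above 0.5 rad).
It also fails if it takes over 64 s, if anything falls off the work surface, if the arm or the gripper's body presses on something with over 40 N, if the wrist force passes 120 N, or if a joint passes its speed limit or range.

ROBOT

A 6-joint arm with a two-finger parallel gripper is mounted at the origin on the work surface. World frame = base frame: x ahead of the robot, y to its left, z up, the work surface at z = 0. Lengths are in m, angles in rad, forces in N, time in s.
With the tool pointing down it reaches from about 0.275 to 0.775 m from the base axis. Payload 14.6 kg.
Tool frame: the origin (TCP) lies at the very end of the fingers, on their centre line; the grasp point (between the pads) lies 19 mm behind it; x points along the fingers, y is the direction in which the jaws open and shut, and the axes are right-handed (so a half turn about x gives the same grasp; the last joint's range is limited). The gripper opens to 85 mm and grips with 20 to 120 N. Pads are 22 mm wide; open, the fingers measure 114 mm over their backs; the gripper's body (76 mm by 85 mm) begins 54 mm behind the grasp point. The pads swing forward as they close: fully open they stand 13 mm farther back than shut.
Start: joints at [-1.26, 0.263, -0.048, 1.259, 0, 1.415], TCP at [0.236, -0.469, 0.231] pointing down, gripper open.
Joint ranges: [-2.65, 2.65], [-0.89, 1.7], [-1.18, 1.37], [-2.13, 2.11], [-1.35, 1.29], [-3.14, 3.14]. Speed limits (rad/s): [1.89, 1.89, 2.57, 2.79, 3.14, 3.14].

INTERFACE

Orientations are given as a unit quaternion [x, y, z, w].
In Python, from rig import r gives the robot as it stands. The module is installed in compiled form; this text tells all that it offers.
- The arm moves only by the shell command python3 -m handwheel 'ROWS'. ROWS is text: rows parted by semicolons, each of 7 numbers parted by spaces: the shift along the tool's x, y, z in mm, then the turn, a rotation vector about the tool's x, y, z in units of 6 degrees (1.0 is 6 degrees), then the closure, from -1 (fully open) to 1 (shut), so that 0 is half open. In form: dx dy dz wx wy wz gripper; .... A call has exactly 5 rows; each row is the pose to reach, as a shift and turn from the pose commanded when the call began, along the tool's axes at that moment; what a row does not reach only later rows make up. A row lasts 1/10 s, in which the tool goes at most 50 mm and 8.59 degrees, less where a joint would pass 70% of its speed; a pose out of reach is approached as far as the arm can. A call with a gripper value outside its range is refused whole. The fingers move at their own pace and stop on an object; the grip force is fixed at half the most. Time passes only in rows, so rows that repeat a pose let the fingers close, or fill a call up. It gives the time, the measured TCP pose, the force and the opening at its end, in the units of the state.
- r.sense(): the state, without advancing time (a new reading comes with each control period).
- r.get_image(name): name is "scene" or "top"; returns a dict with "image" (480x640x3 uint8, red, green, blue), "z_map" (480x640 float32, m along the optical axis (not along the pixel's ray), 0 where there is no reading), "K" (3x3 intrinsics, pixels), "k1" (the pictures are not rectified: a ray, as slopes to the right and down, at radius r is drawn at 1 + k1 r^2 times it, then the intrinsics apply), "rvec" (rotation vector, rad) and "tvec" (3), from world to camera coordinates, as OpenCV has them. Camera axes: x right, y down, z forward; pixel columns grow to the right and rows downward; lengths in m; the calibration is good to about 2 mm. A picture is of the moment at which its call begins.
- r.close_job(): hands the job in, once; it reports no verdict.
The state is a dict: "clock": time; "qpos": joint angles; "joint_velocities": joint speeds; "tau": joint torques, N m; "eef_pos": TCP position; "orientation": TCP orientation; "wrist_force": force on the tool from outside, world axes, zero at the start; "wrist_torque": the same for the moment, N m; "opening": opening from 0.0 (shut) to 1.0 (fully open).
Only numpy, scipy, OpenCV 4.12 (cv2) and the standard library are available. Lean on these libraries where they do the work, as an engineer would, in place of code of your own. Each camera call takes 0.05 s, during which the arm holds its last target. There are 200 camera calls.

## Working session

There is one attempt and no reset: what is moved stays moved. The work goes in short steps, Python scripts to look and compute and a shell command to move; the robot and the scene stay as the last step left them, time stands still between calls to the robot, and variables do not carry over. Pictures are saved under pics/ and viewed, about 8 in all and at most 12, crops included, and the job is handed in when it is done.

```bash
mkdir -p pics
cat > h.py <<'E'
import numpy as np,cv2
from rig import r
from scipy.spatial.transform import Rotation as R
def cam(n):
    d=r.get_image(n); d['R']=cv2.Rodrigues(np.array(d['rvec'],float))[0]; d['t']=np.array(d['tvec'],float).ravel(); return d
def ray(d,u,v):
    K=d['K'];x=(u-K[0][2])/K[0][0];y=(v-K[1][2])/K[1][1];a,b=x,y
    for _ in range(20):
        f=1+d['k1']*(a*a+b*b);a,b=x/f,y/f
    return -d['R'].T@d['t'], d['R'].T@np.array([a,b,1.])
def onz(d,u,v,z):
    o,w=ray(d,u,v);return o+w*(z-o[2])/w[2]
def bydepth(d,u,v):
    o,w=ray(d,u,v);return o+w*d['z_map'][int(v),int(u)]
def cloud(d):
    V,U=np.mgrid[0:480,0:640];o,_=ray(d,0,0)
    K=d['K'];x=(U-K[0][2])/K[0][0];y=(V-K[1][2])/K[1][1];a,b=x,y
    for _ in range(20):
        f=1+d['k1']*(a*a+b*b);a,b=x/f,y/f
    z=d['z_map'];P=np.stack([a*z,b*z,z],-1)-d['t']
    P=P@d['R'];P[z==0]=np.nan;return P
def save(d,n,crop=None,s=1):
    im=d['image'][:,:,::-1]
    if crop: im=im[crop[1]:crop[3],crop[0]:crop[2]]
    cv2.imwrite('pics/'+n,cv2.resize(im,None,fx=s,fy=s,interpolation=cv2.INTER_CUBIC))
E
python3 - <<'E'
from h import *
for n in('top','scene'):
    d=cam(n);save(d,n+'0.png');print(n,d['K'],d['k1'],-d['R'].T@d['t'],d['R'][2])
s=r.sense();print(s)
E
```

```text
top [[518.19110414   0.         320.16410615]
 [  0.         518.19110414 248.74319129]
 [  0.           0.           1.        ]] 0.01599068283840367 [0.44902015 0.02016672 1.90474513] [ 0.05939366  0.0022753  -0.99823205]
scene [[625.07793477   0.         314.41566076]
 [  0.         625.07793477 237.43962132]
 [  0.           0.           1.        ]] -0.20209348232997673 [ 1.83784253 -0.22326193  1.13294822] [-0.77318967  0.13991346 -0.61854826]
{'clock': 0.1, 'qpos': array([-1.26034070e+00,  2.63494481e-01, -4.88284021e-02,  1.25940093e+00,
        1.26153816e-05,  1.41552865e+00]), 'joint_velocities': array([-1.06619601e-03, -1.25751971e-03,  3.62449896e-03, -3.17207156e-05,
        3.52922972e-04, -7.37645762e-04]), 'tau': array([ 4.56177833e-03, -6.38575602e+01,  3.85062611e+01,  9.95251903e-03,
       -9.92678656e-05,  9.11627126e-06]), 'eef_pos': array([ 0.23570569, -0.46886274,  0.23087967]), 'orientation': array([-0.68800094, -0.16350126,  0.68804288, -0.1628467 ]), 'wrist_force': array([-0.73089247, -0.13054627, -0.16608654]), 'wrist_torque': array([-5.27297148e-05,  8.81769442e-02,  2.27972235e-02]), 'opening': 0.9996663353589387}
```

View pics/top0.png

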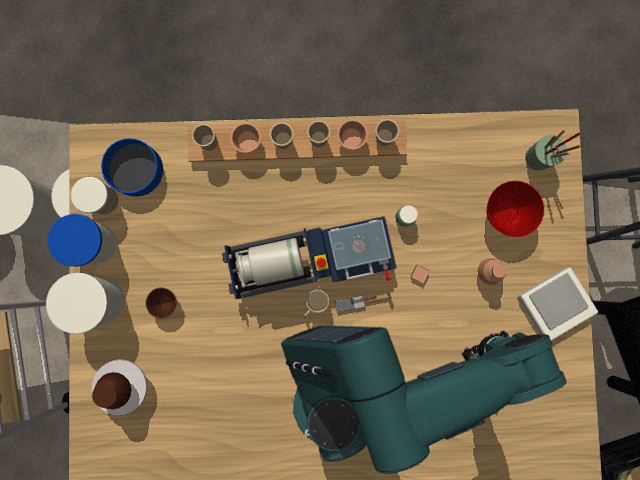

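View pics/scene0.png

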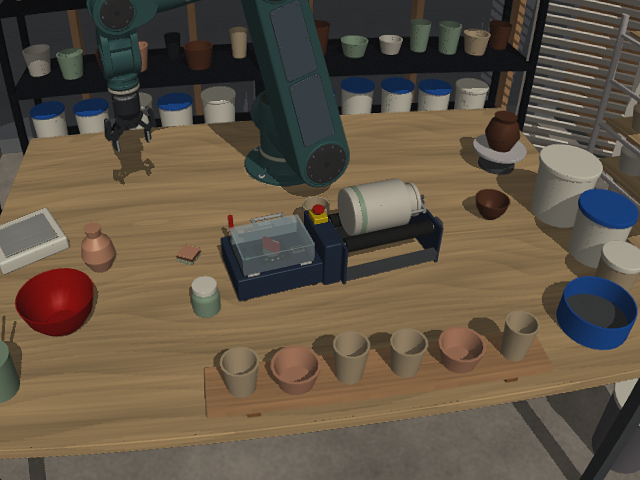

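Top view (+x is up, +y is left): mill at about (360,248), latch post red at about (388,274), switch about (358,244), tub (407,215), tiles (420,274), brush (365,302) and mug (317,300). In the scene view the latch post is at (230,222) and the cover bar at (267,217).

Run:
```python
from h import *
d=cam('top');s=cam('scene')
save(d,'topc.png',(300,200,440,320),5.7); save(s,'scec.png',(190,180,340,300),5)
P=cloud(d);S=cloud(s)
for n,e,Q in(('top',d,P),('scene',s,S)):
    im=e['image'].astype(int);m=((im[...,0]>120)&(im[...,1]<70)&(im[...,2]<70)).astype(np.uint8)
    k,l,st,c=cv2.connectedComponentsWithStats(m)
    for i in range(1,k):
        if st[i,4]>5: 
            q=Q[l==i]; print(n,st[i],c[i].round(1),np.nanmedian(q,0).round(3),np.nanmin(q,0).round(3),np.nanmax(q,0).round(3))
# dark deck/cover from depth
for n,Q,b in(('top',P,(300,200,440,320)),('scene',S,(190,180,340,300))):
    print(n)
    for z0,z1 in((.07,.088),(.09,.125),(.125,.145)):
        m=(Q[...,2]>z0)&(Q[...,2]<z1); mm=np.zeros_like(m); mm[b[1]:b[3],b[0]:b[2]]=1; m&=mm
        q=Q[m][:,:2].astype(np.float32)
        if len(q)>10: print(z0,len(q),cv2.minAreaRect(q),np.median(q,0))
```

```text
top [528 184  14  15  17] [535.4 190.2] [ 0.744 -0.74   0.098] [ 0.712 -0.796 -0.007] [ 0.78  -0.708  0.107]
top [492 186   7   7   7] [495. 189.] [ 0.748 -0.593  0.098] [ 0.739 -0.605  0.091] [ 0.759 -0.584  0.102]
top [542 201   2  13  13] [542.8 207. ] [ 0.68  -0.757  0.098] [ 0.66  -0.803 -0.005] [ 0.708 -0.754  0.104]
top [490 208  54  29 895] [512.9 222.2] [ 0.638 -0.678  0.019] [ 0.581 -0.798 -0.005] [ 0.693 -0.57   0.111]
top [317 258   8   9  58] [320.6 262.2] [0.507 0.023 0.172] [0.494 0.012 0.161] [0.521 0.036 0.181]
top [385 270   7  11  41] [387.6 275.1] [ 0.458 -0.207  0.094] [ 0.441 -0.216  0.004] [ 0.476 -0.199  0.131]
scene [313 205  11   8  66] [318.1 208. ] [0.513 0.025 0.172] [0.495 0.011 0.166] [0.529 0.039 0.176]
scene [228 215   6  13  29] [230.3 220.3] [ 0.454 -0.208  0.119] [ 0.336 -0.213  0.006] [ 0.524 -0.2    0.141]
scene [  45  269   34   45 1163] [ 60.2 291.6] [ 0.609 -0.668  0.042] [ 0.58  -0.709  0.004] [ 0.652 -0.621  0.106]
top
0.07 1327 ((0.5229540467262268, -0.11278769373893738), (0.2702958583831787, 0.48749661445617676), 16.12468719482422) [ 0.5133577  -0.12679659]
0.09 564 ((0.516957700252533, -0.11797785758972168), (0.29339590668678284, 0.4443424940109253), 10.717853546142578) [0.48666215 0.04496611]
0.125 2695 ((0.5344239473342896, -0.060186609625816345), (0.20648181438446045, 0.3050263524055481), 5.4214653968811035) [ 0.5647324  -0.08582693]
scene
0.07 1882 ((0.5300732254981995, -0.0659719705581665), (0.30307722091674805, 0.5959209203720093), 31.784902572631836) [ 0.63616776 -0.15020595]
0.09 1759 ((0.48759955167770386, -0.09615674614906311), (0.3488015830516815, 0.5206487774848938), 12.66223430633545) [ 0.62107944 -0.04544407]
0.125 3353 ((0.5595659017562866, -0.0661419928073883), (0.3011513650417328, 0.2027427703142166), 88.00022888183594) [ 0.57868564 -0.088108  ]
```

View pics/topc.png

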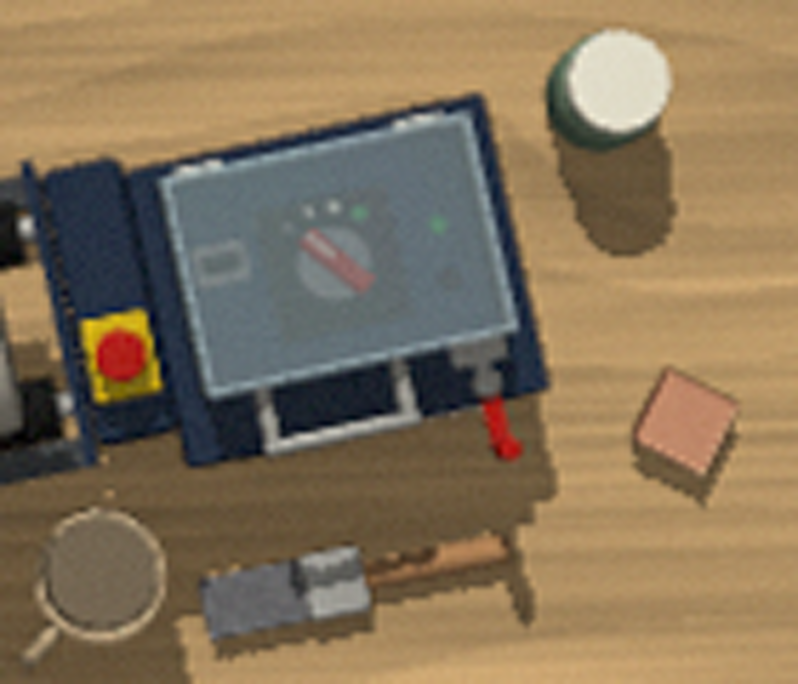

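View pics/scec.png

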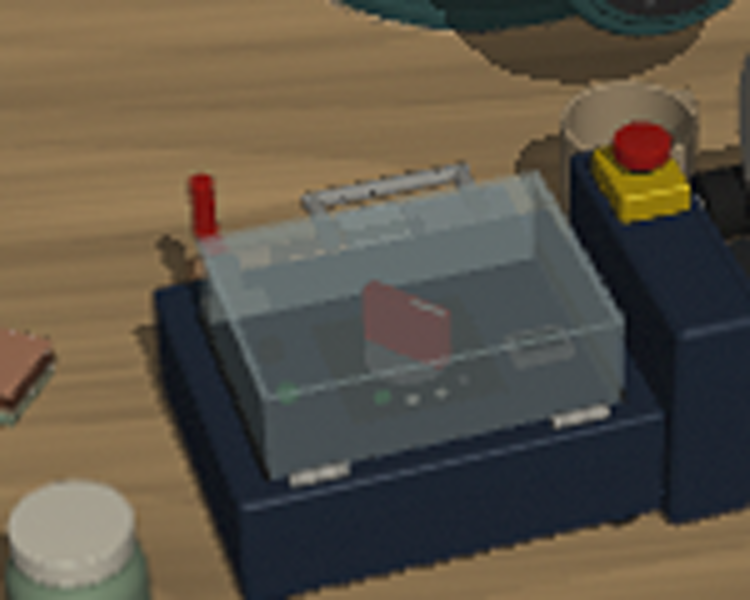

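The top crop gives clear cover corners (160,178), (468,112), (518,328), (212,396), bar ends (268,448), (418,420), the latch post top (508,447) and the switch centre (336,262). The scene crop shows the post top at (203,179).

```bash
cat >> h.py <<'E'
def tri(d,p,s,q):
    a,u=ray(d,*p);b,v=ray(s,*q);A=np.stack([u,-v],1);x=np.linalg.lstsq(A,b-a,rcond=None)[0]
    return (a+u*x[0]+b+v*x[1])/2, np.linalg.norm(a+u*x[0]-b-v*x[1])
E
python3 - <<'E'
from h import *
d=cam('top');s=cam('scene')
T=lambda u,v,z:onz(d,300+u/5.7-.4,200+v/5.7-.4,z)
C=[T(*c,.136) for c in((160,178),(468,112),(518,328),(212,396))]
print('cover',np.round(C,4)); 
w=lambda v:np.degrees(np.arctan2(v[1],v[0]))
print('yaw',w(C[0]-C[3]),w(C[1]-C[2]),w(C[0]-C[1])-90,w(C[3]-C[2])-90,np.linalg.norm(C[0]-C[1]),np.linalg.norm(C[0]-C[3]))
print('bar',T(268,448,.117),T(418,420,.117),'sw',T(336,262,.121),'deckR',T(480,95,.08),T(548,388,.08), T(190,465,.08))
print('cover centre',np.mean(C,0))
print('post',tri(d,(300+508/5.7-.4,200+447/5.7-.4),s,(190+203/5-.4,180+179/5-.4)),T(508,447,.136))
print('barL tri',tri(d,(300+268/5.7-.4,200+448/5.7-.4),s,(190+463/5-.4,180+168/5-.4)))
print('barR tri',tri(d,(300+418/5.7-.4,200+420/5.7-.4),s,(190+307/5-.4,180+203/5-.4)))
print('pivot',T(487,385,.105),'tub',T(620,80,.085),'tile',T(686,420,.024),'brush end',T(510,545,.01),T(205,610,.02),T(360,550,.03),'mug',T(100,575,.09))
E
```

```text
cover [[ 0.615  -0.0033  0.136 ]
 [ 0.6494 -0.1896  0.136 ]
 [ 0.5186 -0.2149  0.136 ]
 [ 0.4832 -0.0305  0.136 ]]
yaw 11.683933515941881 10.941703258965797 10.479049585268584 10.885892551486918 0.18948994856162144 0.13458027470954922
bar [ 0.45121154 -0.06391454  0.117     ] [ 0.46552118 -0.15502286  0.117     ] sw [ 0.56231936 -0.10838338  0.121     ] deckR [ 0.66617214 -0.20404518  0.08      ] [ 0.48329755 -0.23944121  0.08      ] [ 0.4421681 -0.0172699  0.08     ]
cover centre [ 0.56656533 -0.10956158  0.136     ]
post (array([ 0.44775649, -0.20744191,  0.12357884]), np.float64(0.0008972659654760596)) [ 0.44771923 -0.20630139  0.136     ]
barL tri (array([ 0.45118302, -0.06400769,  0.11878698]), np.float64(0.0003579009638529299))
barR tri (array([ 0.4657487 , -0.15351515,  0.11493526]), np.float64(0.0034295956464286477))
pivot [ 0.48570696 -0.19888461  0.105     ] tub [ 0.67236891 -0.29028289  0.085     ] tile [ 0.46155851 -0.33415269  0.024     ] brush end [ 0.38515346 -0.22141892  0.01      ] [ 0.34986171 -0.02525799  0.02      ] [ 0.38534225 -0.12407563  0.03      ] mug [0.376651   0.03998493 0.09      ]
```

```bash
cat >> h.py <<'E'
PSI=np.radians(10.9); mx=np.array([np.cos(PSI),np.sin(PSI),0]); my=np.array([-np.sin(PSI),np.cos(PSI),0]); CC=np.array([.5666,-.1096,0])
POST0=np.array([.4475,-.207,0]); PIV=POST0+.042*mx; HINGE=CC+.0675*mx+.0205*my+[0,0,.081]
def go(pos,jaw,s=None):
    "deltas for TCP pos, tool down, jaw (tool y) yaw deg mod 180"
    s=s or r.sense(); M=R.from_quat(s['orientation'])
    for j in(jaw,jaw+180):
        a=np.radians(j);y=np.array([np.cos(a),np.sin(a),0]);x=np.array([0,0,-1.]);T=R.from_matrix(np.stack([x,y,np.cross(x,y)],1))
        print(np.round(pos,3),j,'d',(M.inv().apply(np.array(pos)-s['eef_pos'])*1000).round(1),'w',np.degrees((M.inv()*T).as_rotvec()/6).round(2))
def st():
    s=r.sense();y=R.from_quat(s['orientation']).apply([0,1,0]);print('t',s['clock'],'p',s['eef_pos'].round(4),'jaw',np.degrees(np.arctan2(y[1],y[0])).round(1),'q',s['qpos'].round(2),'F',s['wrist_force'].round(1),'M',s['wrist_torque'].round(2),'op',round(s['opening'],3));return s
E
python3 - <<'E'
from h import *
s=st()
go([.4475,-.207,.2],10.9-45,s)
E
```

```text
t 0.3 p [ 0.2358 -0.469   0.2311] jaw -63.3 q [-1.26  0.26 -0.05  1.26  0.    1.42] F [-0.  -1.2  0.2] M [ 0.03 -0.05 -0.04] op 1.0
[ 0.448 -0.207  0.2  ] -34.1 d [  31.2 -139.  -306.8] w [-4.87 -0.    0.  ]
[ 0.448 -0.207  0.2  ] 145.9 d [  31.2 -139.  -306.8] w [25.13  0.    0.  ]
```

```bash
python3 -m handwheel '0 -20 -44 -1 0 0 0; 5 -40 -88 -2 0 0 0; 10 -60 -132 -3 0 0 0; 15 -80 -176 -4 0 0 0; 20 -98 -216 -4.87 0 0 0' && python3 -m handwheel '3 -10 -20 0 0 0 0.2; 6 -30 -60 0 0 0 0.2; 10 -50 -90 0 0 0 0.2; 10 -50 -90 0 0 0 0.2; 10 -50 -90 0 0 0 0.2'
python3 - <<'E'
from h import *
s=st()
go([.4475,-.207,.109],10.9-45,s)
d=cam('scene');save(d,'s1.png',(190,100,370,235),4.4)
E
```

```text
clock: 0.8
eef_pos: [0.3857, -0.2826, 0.2112]
orientation: [0.624, 0.333, -0.624, 0.333]
wrist_force: [0.4, -1.1, 1.0]
opening: 0.5
clock: 1.3
eef_pos: [0.3939, -0.1815, 0.2014]
orientation: [0.624, 0.332, -0.624, 0.332]
wrist_force: [0.6, -1.0, -0.3]
opening: 0.401
t 1.3 p [ 0.3939 -0.1815  0.2014] jaw -34.0 q [-0.62  0.12 -0.32  1.13 -0.    1.54] F [ 0.6 -1.  -0.3] M [-0.01  0.01 -0.02] op 0.401
[ 0.448 -0.207  0.109] -34.1 d [92.5 58.6 -8.8] w [ 0.02  0.   -0.  ]
[ 0.448 -0.207  0.109] 145.9 d [92.5 58.6 -8.8] w [-2.998e+01  1.000e-02  0.000e+00]
```

View pics/s1.png

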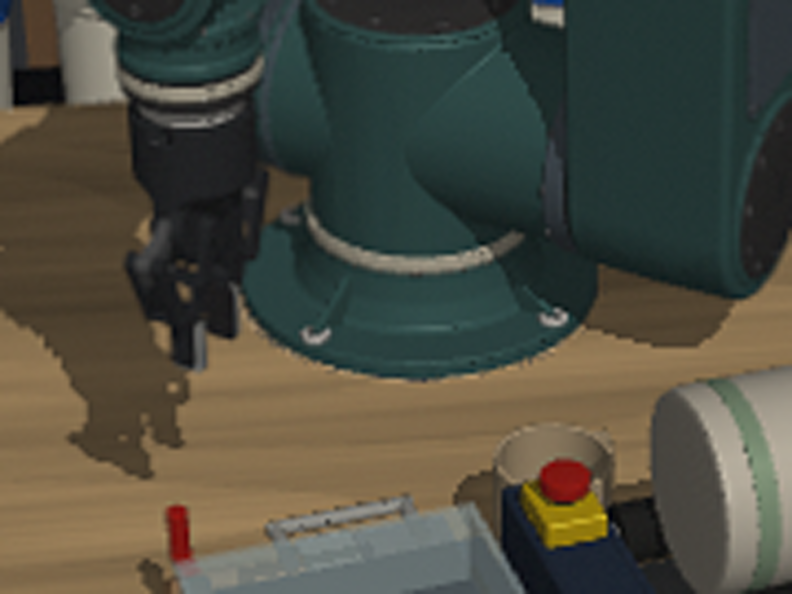

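The scene crop shows the gripper above and in front of the post (178,510), with nothing touching. I'll move over the post, then go down.

```bash
python3 -m handwheel '0 30 -5 0 0 0 0.2; 0 58.6 -8.8 0 0 0 0.2; 20 58.6 -8.8 0 0 0 0.2; 40 58.6 -8.8 0 0 0 0.2; 55 58.6 -8.8 0 0 0 0.2'
python3 - <<'E'
from h import *
s=st()
go([.4475,-.207,.109],10.9-45,s)
d=cam('scene');save(d,'s2.png',(190,130,310,220),6.6)
d=cam('top');save(d,'t2.png',(320,220,440,310),6.6)
E
```

```text
clock: 1.85
eef_pos: [0.4472, -0.2087, 0.145]
orientation: [-0.625, -0.331, 0.625, -0.331]
wrist_force: [0.2, 0.5, 0.1]
opening: 0.4
t 1.85 p [ 0.4472 -0.2087  0.145 ] jaw -34.2 q [-0.6   0.25 -0.3   1.01 -0.    1.57] F [0.2 0.5 0.1] M [ 0.01 -0.04  0.03] op 0.4
[ 0.448 -0.207  0.109] -34.1 d [36.  -0.7 -1.6] w [-0.01  0.    0.01]
[ 0.448 -0.207  0.109] 145.9 d [36.  -0.7 -1.6] w [ 2.999e+01  1.000e-02 -0.000e+00]
```

View pics/s2.png

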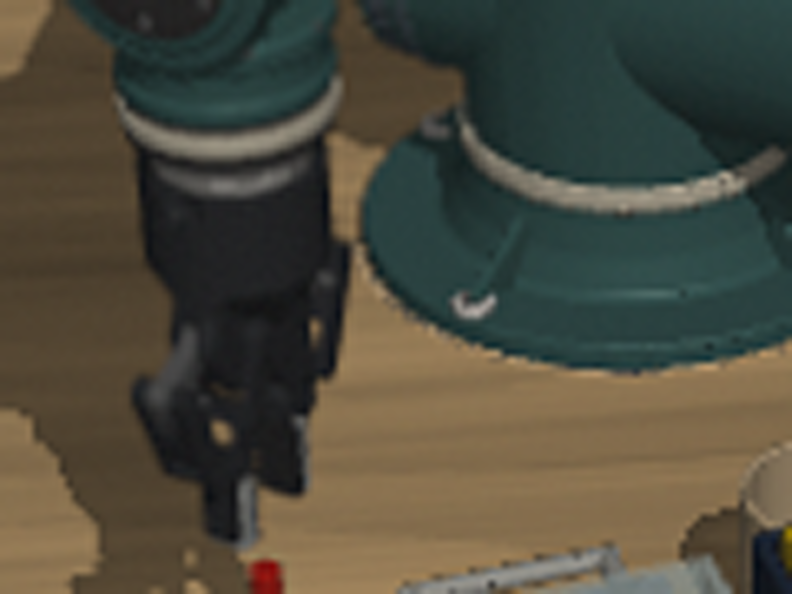

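The post top (265,565) sits below the gap between the fingertips (235,540) and (285,490). I'll descend and grip.

```bash
python3 -m handwheel '10 -0.7 -1.6 0 0 0 0.2; 20 -0.7 -1.6 0 0 0 0.2; 28 -0.7 -1.6 0 0 0 0.2; 35 -0.7 -1.6 0 0 0 0.2; 35 -0.7 -1.6 0 0 0 0.2' && python3 -m handwheel '0 0 0 0 0 0 0.8; 0 0 0 0 0 0 0.9; 0 0 0 0 0 0 0.9; 0 0 0 0 0 0 0.9; 0 0 0 0 0 0 0.9'
python3 - <<'E'
from h import *
s=st()
M=R.from_quat(s['orientation'])
for a in np.arange(.25,1.56,.25).tolist()+[1.55]:
    p=.042*(np.array([1,0,0])*0+(-mx*np.cos(a)-my*np.sin(a)))+.042*mx
    print(round(a,2),(M.inv().apply(p)*1000).round(1))
E
```

```text
clock: 2.45
eef_pos: [0.4472, -0.2055, 0.1104]
orientation: [-0.624, -0.332, 0.625, -0.331]
wrist_force: [-0.7, 0.1, 0.8]
opening: 0.403
clock: 2.95
eef_pos: [0.4485, -0.2064, 0.1118]
orientation: [0.625, 0.331, -0.624, 0.332]
wrist_force: [4.6, -2.8, -0.4]
opening: 0.123
t 2.95 p [ 0.4485 -0.2064  0.1118] jaw -34.1 q [-0.6   0.28 -0.37  0.92  0.    1.57] F [ 4.6 -2.8 -0.4] M [-0.51 -0.88  0.01] op 0.123
0.25 [0.  8.3 6.4]
0.5 [ 0.  17.9 10.6]
0.75 [ 0.1 28.2 12.3]
1.0 [ 0.1 38.6 11.3]
1.25 [ 0.1 48.5  7.9]
1.5 [ 0.1 57.2  2. ]
1.55 [ 0.1 58.8  0.6]
```

```bash
python3 -m handwheel '0 4 3.5 0 0 0 0.9; 0 8.3 6.4 0 0 0 0.9; 0 13 8.7 0 0 0 0.9; 0 17.9 10.6 0 0 0 0.9; 0 23 11.7 0 0 0 0.9' && python3 -m handwheel '0 5.2 0.6 0 0 0 0.9; 0 10.4 0.3 0 0 0 0.9; 0 15.6 -0.4 0 0 0 0.9; 0 20.6 -1.9 0 0 0 0.9; 0 25.5 -3.8 0 0 0 0.9' && python3 -m handwheel '0 4.5 -2.7 0 0 0 0.9; 0 8.7 -5.9 0 0 0 0.9; 0 10 -7 0 0 0 0.9; 0 10 -7 0 0 0 0.9; 0 10 -7 0 0 0 0.9'
python3 - <<'E'
from h import *
s=st();q=s['eef_pos']-PIV;print('latch est',np.arctan2(-q@my,-q@mx),np.hypot(q@mx,q@my))
d=cam('top');save(d,'t3.png',(320,200,460,305),5.7)
E
```

```text
clock: 3.45
eef_pos: [0.4572, -0.2289, 0.1116]
orientation: [-0.623, -0.332, 0.627, -0.331]
wrist_force: [-3.3, 5.1, 7.4]
opening: 0.13
clock: 3.95
eef_pos: [0.4825, -0.2387, 0.1115]
orientation: [-0.624, -0.332, 0.625, -0.331]
wrist_force: [-12.0, 0.5, 12.3]
opening: 0.122
clock: 4.45
eef_pos: [0.4948, -0.238, 0.1114]
orientation: [0.625, 0.333, -0.624, 0.331]
wrist_force: [-3.4, 7.3, 8.7]
opening: 0.13
t 4.45 p [ 0.4948 -0.238   0.1114] jaw -34.0 q [-0.6   0.37 -0.23  0.98  0.    1.57] F [-3.4  7.3  8.7] M [1.22 0.99 0.22] op 0.13
latch est 1.5358483113687142 0.03940019131246221
```

View pics/t3.png

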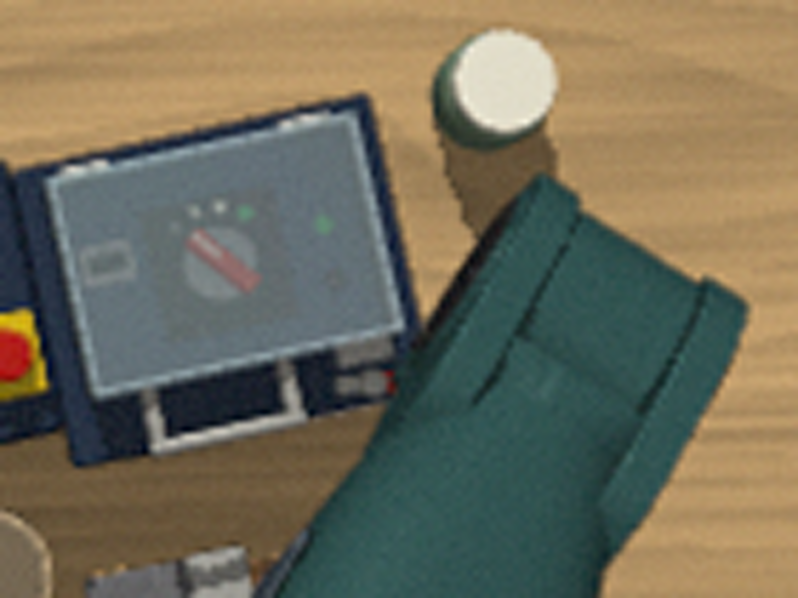

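The latch now points right: its red handle is at (390,380), about 1.5 rad. I'll release it, rise and go over to the bar.

```bash
python3 -m handwheel '0 0 0 0 0 0 0.2; 0 0 0 0 0 0 0.2; 0 0 0 0 0 0 0.2; -30 0 0 0 0 0 0.2; -70 0 0 0 0 0 0.2'
python3 - <<'E'
from h import *
s=st(); b=HINGE-.173*mx+[0,0,.036];print('bar',b,'hinge',HINGE)
go([.4590,-.1095,.185],10.9,s)
d=cam('top');im=d['image'].astype(int);m=((im[...,0]>120)&(im[...,1]<70)&(im[...,2]<70)).astype(np.uint8);m[:, :375]=0;m[:,450:]=0
v,u=np.nonzero(m);print([onz(d,a,c,.12).round(3) for a,c in list(zip(u,v))[::6]])
E
```

```text
clock: 5.0
eef_pos: [0.4946, -0.2388, 0.1808]
orientation: [-0.624, -0.332, 0.625, -0.33]
wrist_force: [-0.7, -0.1, 1.2]
opening: 0.401
t 5.0 p [ 0.4946 -0.2388  0.1808] jaw -34.1 q [-0.6   0.33 -0.09  1.15 -0.    1.57] F [-0.7 -0.1  1.2] M [-0.01 -0.07  0.01] op 0.401
bar [ 0.4591269  -0.10941942  0.117     ] hinge [ 0.62900576 -0.0767059   0.081     ]
[ 0.459 -0.11   0.185] 10.9 d [  -3.8 -102.   -87.1] w [-7.5  -0.01  0.03]
[ 0.459 -0.11   0.185] 190.9 d [  -3.8 -102.   -87.1] w [2.25e+01 4.00e-02 1.00e-02]
[array([ 0.492, -0.214,  0.12 ])]
```

```bash
python3 -m handwheel '-4 -20 -17 -1.3 0 0 0.2; -4 -40 -34 -2.6 0 0 0.2; -4 -60 -52 -3.9 0 0 0.2; -4 -80 -70 -5.2 0 0 0.2; -4 -102 -87 -6.5 0 0 0.2' && python3 -m handwheel '0 0 0 -1 0 0 0.25; 0 0 0 -1 0 0 0.25; 10 0 0 -1 0 0 0.25; 25 0 0 -1 0 0 0.25; 40 0 0 -1 0 0 0.25';  python3 - <<'E'
from h import *
s=st(); go([.4590,-.1095,.106],10.9,s)
d=cam('scene');save(d,'s4.png',(200,130,320,220),6.6)
E
```

```text
clock: 5.55
eef_pos: [0.4596, -0.1093, 0.1852]
orientation: [0.477, 0.522, -0.477, 0.522]
wrist_force: [0.1, -0.6, -0.0]
opening: 0.397
clock: 6.05
eef_pos: [0.4599, -0.1107, 0.1441]
orientation: [0.451, 0.544, -0.451, 0.544]
wrist_force: [0.1, 0.3, 0.1]
opening: 0.375
t 6.05 p [ 0.4599 -0.1107  0.1441] jaw 10.7 q [-0.41  0.22 -0.35  1.   -0.    0.98] F [0.1 0.3 0.1] M [ 0.04 -0.02  0.02] op 0.375
[ 0.459 -0.11   0.106] 10.9 d [38.1 -0.7 -1.3] w [-0.04  0.   -0.  ]
[ 0.459 -0.11   0.106] 190.9 d [38.1 -0.7 -1.3] w [29.96 -0.   -0.  ]
```

View pics/s4.png

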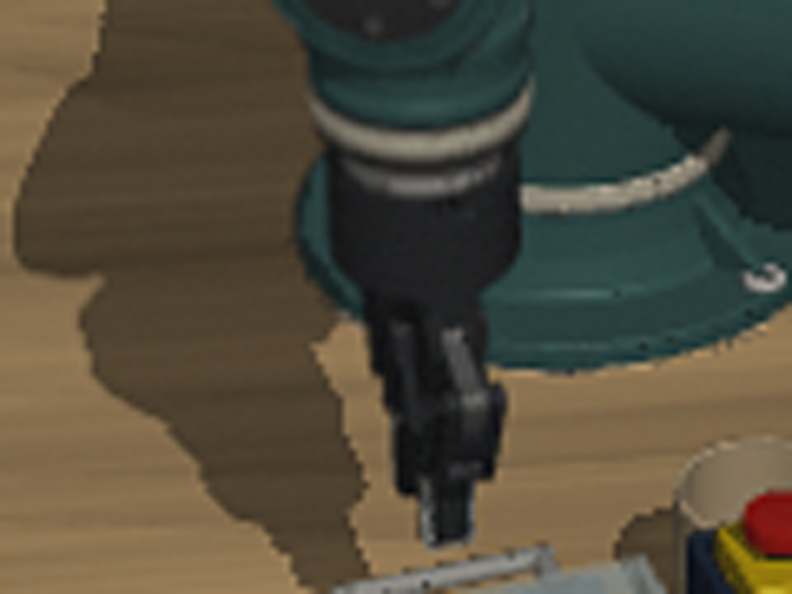

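The fingers (445,540) are over the middle of the bar, whose ends show at (345,590) and (545,555). I'll descend and grip.

```bash
python3 -m handwheel '10 -0.7 -1.3 0 0 0 0.25; 20 -0.7 -1.3 0 0 0 0.25; 30 -0.7 -1.3 0 0 0 0.25; 38 -0.7 -1.3 0 0 0 0.25; 38 -0.7 -1.3 0 0 0 0.25' && python3 -m handwheel '0 0 0 0 0 0 1; 0 0 0 0 0 0 1; 0 0 0 0 0 0 1; 0 0 0 0 0 0 1; 0 0 0 0 0 0 1'
python3 - <<'E'
from h import *
s=st();M=R.from_quat(s['orientation'])
f=lambda a:np.array([-.173*np.cos(a)+.036*np.sin(a),0,.173*np.sin(a)+.036*np.cos(a)])
for a in np.arange(.1,1.66,.1):
    v=f(a)-f(0); print(round(a,1),(M.inv().apply(v[0]*mx+[0,0,v[2]])*1000).round(1))
E
```

```text
clock: 6.6
eef_pos: [0.4584, -0.1088, 0.1063]
orientation: [0.45, 0.546, -0.45, 0.545]
wrist_force: [0.4, 0.8, -0.1]
opening: 0.375
clock: 7.1
eef_pos: [0.4613, -0.1087, 0.1082]
orientation: [0.451, 0.544, -0.449, 0.547]
wrist_force: [12.7, 5.6, -5.2]
opening: 0.087
t 7.1 p [ 0.4613 -0.1087  0.1082] jaw 10.9 q [-0.41  0.25 -0.42  0.9   0.    0.97] F [12.7  5.6 -5.2] M [ 1.16 -2.44  0.03] op 0.087
0.1 [-17.1   4.5   0. ]
0.2 [-33.6  10.8   0. ]
0.3 [-49.4  18.6   0. ]
0.4 [-64.4  28.    0. ]
0.5 [-78.3  38.8   0. ]
0.6 [-91.1  51.    0. ]
0.7 [-102.6   64.4    0. ]
0.8 [-1.128e+02  7.890e+01  1.000e-01]
0.9 [-1.214e+02  9.430e+01  1.000e-01]
1.0 [-1.285e+02  1.105e+02  1.000e-01]
1.1 [-1.338e+02  1.273e+02  1.000e-01]
1.2 [-1.375e+02  1.446e+02  1.000e-01]
1.3 [-1.395e+02  1.621e+02  1.000e-01]
1.4 [-1.397e+02  1.798e+02  1.000e-01]
1.5 [-1.381e+02  1.974e+02  1.000e-01]
1.6 [-1.348e+02  2.147e+02  2.000e-01]
```

```bash
python3 -m handwheel '-8.5 4 0 0 0 0 1; -17 6.5 0 0 0 0 1; -25.5 9.5 0 0 0 0 1; -33.6 12.8 0 0 0 0 1; -41.5 16.6 0 0 0 0 1' && python3 -m handwheel '-8 4 0 0 0 0 1; -15.5 8.7 0 0 0 0 1; -23 13.7 0 0 0 0 1; -30 19.2 0 0 0 0 1; -36.8 25.2 0 0 0 0 1'
python3 - <<'E'
from h import *
s=st();q=s['eef_pos']-[.4613,-.1087,.1082];print(q@mx,q[2])
E
```

```text
clock: 7.6
eef_pos: [0.4749, -0.1059, 0.1495]
orientation: [0.45, 0.545, -0.451, 0.545]
wrist_force: [-3.9, -4.4, -0.4]
opening: 0.086
clock: 8.1
eef_pos: [0.4978, -0.1015, 0.1864]
orientation: [0.449, 0.546, -0.452, 0.544]
wrist_force: [-20.9, -8.8, 14.5]
opening: 0.09
t 8.1 p [ 0.4978 -0.1015  0.1864] jaw 10.9 q [-0.36  0.26 -0.18  1.14 -0.    1.02] F [-20.9  -8.8  14.5] M [-1.71  4.46  0.03] op 0.09
0.03723544536144576 0.07819946151282707
```

```bash
python3 -m handwheel '-14 9.2 0 0 0 0 1; -25.5 22.7 0 0 0 0 1; -35.7 37.3 0 0 0 0 1; -44.4 52.8 0 0 0 0 1; -51.6 69.2 0 0 0 0 1'
python3 - <<'E'
from h import *
s=st();q=s['eef_pos']-[.4613,-.1087,.1082];print(q@mx,q[2])
E
```

```text
clock: 8.6
eef_pos: [0.5681, -0.0882, 0.2392]
orientation: [0.45, 0.545, -0.451, 0.546]
wrist_force: [-5.3, -6.4, 8.0]
opening: 0.084
t 8.6 p [ 0.5681 -0.0882  0.2392] jaw 10.9 q [-0.3   0.35  0.1   1.32 -0.    1.09] F [-5.3 -6.4  8. ] M [-1.15  1.51 -0.12] op 0.084
0.10870160826457657 0.13096063766907912
```

```bash
python3 -m handwheel '-6.3 16.8 0 0 0 0 1; -10 34.1 0 0 0 0 1; -12 51.6 0 0 0 0 1; -12.2 69.3 0 0 0 0 1; -10.6 86.9 0 0 0 0 1' && python3 -m handwheel '1.7 8.7 0 0 0 0 1; 3.3 17.3 0 0 0 0 1; 3.3 17.3 0 0 0 0 1; 3.3 17.3 0 0 0 0 1; 3.3 17.3 0 0 0 0 1'
python3 - <<'E'
from h import *
s=st();q=s['eef_pos']-[.4613,-.1087,.1082];print(q@mx,q[2])
E
```

```text
clock: 9.1
eef_pos: [0.6545, -0.0724, 0.2491]
orientation: [0.45, 0.544, -0.451, 0.546]
wrist_force: [0.6, -7.0, -1.1]
opening: 0.086
clock: 9.6
eef_pos: [0.671, -0.0689, 0.2453]
orientation: [0.45, 0.544, -0.45, 0.546]
wrist_force: [3.9, -15.1, -0.5]
opening: 0.082
t 9.6 p [ 0.671  -0.0689  0.2453] jaw 10.9 q [-0.22  0.53  0.42  1.46 -0.    1.16] F [  3.9 -15.1  -0.5] M [-3.12 -0.68  0.28] op 0.082
0.21345737624471198 0.1371486455035264
```

```bash
python3 -m handwheel '0 0 0 0 0 0 0; 0 0 0 0 0 0 0; 0 0 0 0 0 0 0; -20 0 0 0 0 0 0; -60 0 0 0 0 0 0' && python3 -m handwheel '0 0 0 0 0 0 0; 0 -30 0 0 0 0 0; 0 -70 0 0 0 0 0; 0 -110 0 0 0 0 0; 0 -150 0 0 0 0 0' && python3 -m handwheel '0 -30 0 0 0 0 0; 0 -70 0 0 0 0 0; 0 -100 0 0 0 0 0; 0 -100 0 0 0 0 0; 0 -100 0 0 0 0 0'
python3 - <<'E'
from h import *
s=st()
d=cam('top');save(d,'t5.png',(300,150,440,300),4); e=cam('scene');save(e,'s5.png',(160,80,360,300),2.7)
a=cv2.imread('pics/t5.png');b=cv2.imread('pics/s5.png');h=594
c=np.hstack([cv2.resize(a,(int(a.shape[1]*h/a.shape[0]/2.2*1.1),int(h/2))),cv2.resize(b,(400,297))]) if 0 else np.hstack([cv2.resize(a,(390,418)),cv2.resize(b,(400,418))])
cv2.imwrite('pics/c5.png',c)
E
```

```text
clock: 10.1
eef_pos: [0.6691, -0.0678, 0.303]
orientation: [0.449, 0.547, -0.451, 0.544]
wrist_force: [1.3, -0.1, 0.8]
opening: 0.501
clock: 10.6
eef_pos: [0.5212, -0.0965, 0.3042]
orientation: [0.45, 0.545, -0.45, 0.545]
wrist_force: [-0.1, -0.8, 0.8]
opening: 0.501
clock: 11.1
eef_pos: [0.4246, -0.1155, 0.3048]
orientation: [0.451, 0.545, -0.45, 0.545]
wrist_force: [0.9, 0.0, -0.5]
opening: 0.498
t 11.1 p [ 0.4246 -0.1155  0.3048] jaw 10.9 q [-0.45  0.1  -0.06  1.41  0.    0.93] F [ 0.9  0.  -0.5] M [-0.01 -0.05  0.01] op 0.498
```

View pics/c5.png

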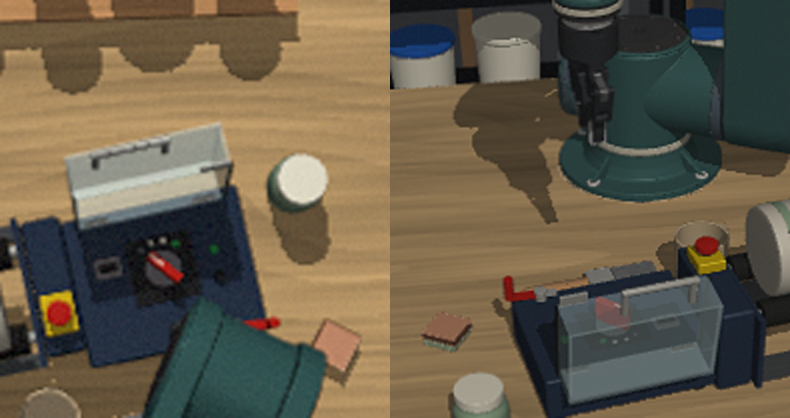

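The cover stands open and leaning back, the latch points right, and the switch is uncovered at about (163,268) in the top half. I'll measure the grip.

Run:
```python
from h import *
d=cam('top');im=d['image'].astype(int);m=((im[...,0]>110)&(im[...,1]<70)&(im[...,2]<70)).astype(np.uint8);
m[:235]=0;m[262:]=0;m[:,:340]=0;m[:,380:]=0
v,u=np.nonzero(m);p=np.array([onz(d,a,c,.121) for a,c in zip(u,v)])[:,:2]
print(len(p),cv2.minAreaRect(p.astype(np.float32)),p.mean(0))
im2=d['image'][230:265,335:385][:,:,::-1];cv2.imwrite('pics/sw.png',cv2.resize(im2,None,fx=14,fy=14,interpolation=cv2.INTER_CUBIC))
e=cam('scene')
s=st();go([.5623,-.1084,.2],139.6,s)
```

```text
33 ((0.5619186758995056, -0.11123200505971909), (0.043389491736888885, 0.011758387088775635), 51.313819885253906) [ 0.55883862 -0.11526058]
t 11.3 p [ 0.4254 -0.1154  0.3042] jaw 10.9 q [-0.45  0.1  -0.06  1.41  0.    0.93] F [ 0.7 -0.4 -0.1] M [-0.01 -0.01  0.05] op 0.502
[ 0.562 -0.108  0.2  ] 139.6 d [104.1 135.8  19.1] w [-21.44  -0.    -0.  ]
[ 0.562 -0.108  0.2  ] 319.6 d [104.1 135.8  19.1] w [ 8.56 -0.    0.  ]
```

View pics/sw.png

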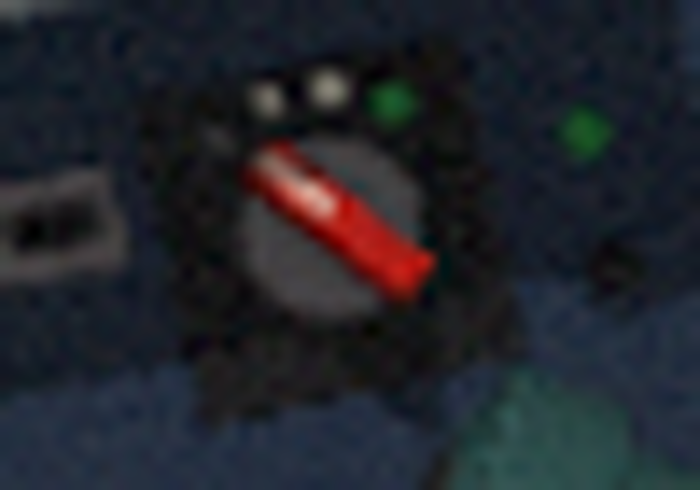

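```bash
python3 -m handwheel '0 27 4 -1.4 0 0 0; 0 54 8 -2.8 0 0 0; 15 81 11 -4.2 0 0 0; 30 108 15 -5.6 0 0 0; 45 136 19 -7 0 0 0' && python3 -m handwheel '0 0 0 -1.4 0 0 0; 0 0 0 -2.8 0 0 0; 0 0 0 -4.2 0 0 0; 0 0 0 -5.6 0 0 0; 0 0 0 -7 0 0 0' && python3 -m handwheel '0 0 0 -1.4 0 0 0; 0 0 0 -2.8 0 0 0; 0 0 0 -4.2 0 0 0; 20 0 0 -5.6 0 0 0; 40 0 0 -7 0 0 0';  python3 - <<'E'
from h import *
d=cam('top');print('disc',onz(d,335+332/14-.5,230+228/14-.5,.087),'grip',onz(d,358.9,245.1,.121))
s=st(); go([.5625,-.1095,.095],140,s)
E
```

```text
clock: 11.8
eef_pos: [0.5635, -0.108, 0.2584]
orientation: [0.223, 0.671, -0.223, 0.671]
wrist_force: [-0.3, -0.1, -0.2]
opening: 0.494
clock: 12.3
eef_pos: [0.5625, -0.1081, 0.2588]
orientation: [-0.033, 0.707, 0.033, 0.706]
wrist_force: [-0.3, -0.4, -0.0]
opening: 0.499
clock: 12.8
eef_pos: [0.5627, -0.1083, 0.2187]
orientation: [-0.284, 0.648, 0.284, 0.648]
wrist_force: [-0.3, -0.8, -0.2]
opening: 0.501
disc [ 0.56373552 -0.10963869  0.087     ] grip [ 0.56389014 -0.10965119  0.121     ]
t 12.85 p [ 0.5615 -0.1078  0.2154] jaw 137.8 q [-0.33  0.35  0.04  1.26  0.   -1.17] F [ 0.8 -0.4 -3.3] M [ 0.   -0.04  0.02] op 0.502
[ 0.562 -0.11   0.095] 140 d [120.4  -2.3  -0.4] w [-0.36 -0.01 -0.04]
[ 0.562 -0.11   0.095] 320 d [120.4  -2.3  -0.4] w [ 2.964e+01 -5.000e-02  2.000e-02]
```

```bash
python3 -m handwheel '25 -3 0.4 -0.4 0 0 0; 55 -3 0.4 -0.4 0 0 0; 80 -3 0.4 -0.4 0 0 0; 100 -3 0.4 -0.4 0 0 0; 119 -3 0.4 -0.4 0 0 0' && python3 -m handwheel '0 0 0 0 0 0 0; 0 0 0 0 0 0 0.5; 0 0 0 0 0 0 1; 0 0 0 0 0 0 1; 0 0 0 0 0 0 1' && python3 -m handwheel '0 0 0 0 0 0 1; 0 0 0 0 0 0 1; 0 0 0 0.5 0 0 1; 0 0 0 1 0 0 1; 0 0 0 1.5 0 0 1'
python3 - <<'E'
from h import *
s=st()
E
```

```text
clock: 13.35
eef_pos: [0.5647, -0.1099, 0.0995]
orientation: [-0.294, 0.643, 0.294, 0.643]
wrist_force: [0.2, -0.3, 0.0]
opening: 0.495
clock: 13.85
eef_pos: [0.5648, -0.1101, 0.1018]
orientation: [-0.295, 0.642, 0.295, 0.643]
wrist_force: [-2.4, 3.0, 6.0]
opening: 0.125
clock: 14.35
eef_pos: [0.5646, -0.1099, 0.1018]
orientation: [-0.243, 0.664, 0.243, 0.665]
wrist_force: [-5.2, 4.2, 8.6]
opening: 0.122
t 14.35 p [ 0.5646 -0.1099  0.1018] jaw 130.2 q [-0.33  0.41 -0.18  0.97  0.   -1.04] F [-5.2  4.2  8.6] M [0.82 0.8  0.18] op 0.122
```

```bash
python3 -m handwheel '0 0 0 1 0 0 1; 0 0 0 2 0 0 1; 0 0 0 3 0 0 1; 0 0 0 4 0 0 1; 0 0 0 5 0 0 1' && python3 -m handwheel '0 0 0 1 0 0 1; 0 0 0 2 0 0 1; 0 0 0 3 0 0 1; 0 0 0 4 0 0 1; 0 0 0 5 0 0 1' && python3 -m handwheel '0 0 0 0.5 0 0 1; 0 0 0 1 0 0 1; 0 0 0 1 0 0 1; 0 0 0 1 0 0 1; 0 0 0 1 0 0 1';  python3 - <<'E'
from h import *
s=st()
d=cam('scene');save(d,'s6.png',(200,150,330,270),6)
E
```

```text
clock: 14.85
eef_pos: [0.564, -0.109, 0.1017]
orientation: [-0.061, 0.704, 0.063, 0.705]
wrist_force: [-7.0, 10.7, 10.8]
opening: 0.123
clock: 15.35
eef_pos: [0.5641, -0.108, 0.1018]
orientation: [0.124, 0.696, -0.121, 0.697]
wrist_force: [-4.8, 18.6, 13.4]
opening: 0.121
clock: 15.85
eef_pos: [0.5642, -0.1078, 0.1017]
orientation: [0.158, 0.69, -0.155, 0.689]
wrist_force: [-4.0, 18.6, 13.4]
opening: 0.127
t 15.85 p [ 0.5642 -0.1078  0.1017] jaw 64.4 q [-0.33  0.41 -0.18  0.98  0.    0.11] F [-4.  18.6 13.4] M [3.74 0.92 0.16] op 0.127
```

View pics/s6.png

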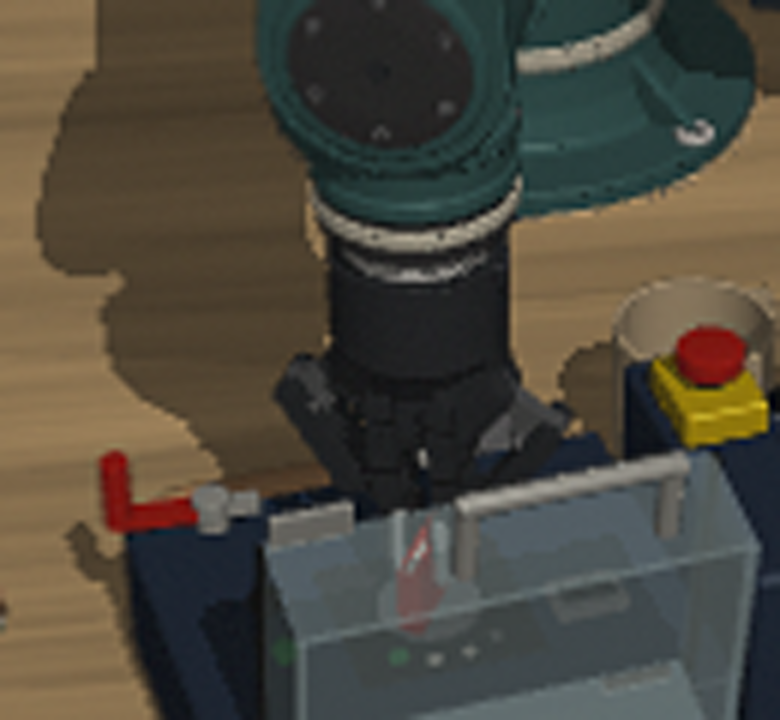

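The red switch is held between the fingers at (415,580). Its pointer end aims at the green dot (400,657), the latch lies right at (150,510), and the cover is open. I'll nudge it a little further and check the torque.

```bash
python3 -m handwheel '0 0 0 0.3 0 0 1; 0 0 0 0.4 0 0 1; 0 0 0 0.4 0 0 1; 0 0 0 0.4 0 0 1; 0 0 0 0.4 0 0 1' && python3 -m handwheel '0 0 0 0 0 0 1; 0 0 0 0 0 0 1; 0 0 0 0 0 0 1; 0 0 0 0 0 0 1; 0 0 0 0 0 0 1'
python3 - <<'E'
from h import *
T=[]
d=cam('scene')
for i in range(6):
    T.append(r.sense()['wrist_torque'][2]); cam('top')
s=st();print('Mz',np.mean(T),np.round(T,2),'nominal',np.radians(139.6-61.9))
b=d['image'].astype(int)[230:262,255:285]; red=(b[...,0]-b[...,1]>35)
v,u=np.nonzero(red);rect=cv2.fitLine(np.stack([u+255,v+230],1).astype(np.float32),cv2.DIST_L2,0,.01,.01);print(len(u),rect.ravel())
# predicted image of grip's bottom line for several switch values
C=np.array([.5637,-.1096,.090])
def pr(p): return cv2.projectPoints(p[None],np.array(d['rvec'],float),d['t'],d['K'],np.array([d['k1'],0,0,0.]))[0].ravel().round(1)
for a in(.85,1.2,1.35,1.42):
    w=PSI+.675-a;D=np.array([np.cos(w),np.sin(w),0])*.025
    print(a,'pointer end bottom',pr(C+D),'top',pr(C+D+[0,0,.031]))
q=np.argwhere(red);i=q[:,0].argmax();print('lowest red',q[i][::-1]+[255,230])
E
```

```text
clock: 16.4
eef_pos: [0.5642, -0.1077, 0.1017]
orientation: [0.173, 0.686, -0.169, 0.686]
wrist_force: [-4.1, 18.8, 12.7]
opening: 0.124
clock: 16.9
eef_pos: [0.5642, -0.1077, 0.1017]
orientation: [0.173, 0.686, -0.169, 0.686]
wrist_force: [-4.3, 18.9, 12.4]
opening: 0.125
t 17.25 p [ 0.5642 -0.1077  0.1018] jaw 62.0 q [-0.33  0.41 -0.18  0.98  0.    0.16] F [-4.4 18.7 12.1] M [3.82 0.92 0.17] op 0.127
Mz 0.1847721087353884 [0.18 0.15 0.2  0.22 0.17 0.19] nominal 1.3561208287995938
4 [  0.70710677  -0.70710677 268.5        241.5       ]
0.85 pointer end bottom [271.7 254.3] top [271.4 245.1]
1.2 pointer end bottom [268.4 254.3] top [268. 245.]
1.35 pointer end bottom [267. 254.] top [266.6 244.8]
1.42 pointer end bottom [266.4 253.9] top [266.  244.6]
lowest red [267 243]
```

The measured torque of about 0.18 N m matches holding START (0.17 at 1.35), and the nominal angle is 1.356. I'll add a small margin, hold, and hand in.

```bash
python3 -m handwheel '0 0 0 0.2 0 0 1; 0 0 0 0.2 0 0 1; 0 0 0 0.2 0 0 1; 0 0 0 0.2 0 0 1; 0 0 0 0.2 0 0 1' && python3 -m handwheel '0 0 0 0 0 0 1; 0 0 0 0 0 0 1; 0 0 0 0 0 0 1; 0 0 0 0 0 0 1; 0 0 0 0 0 0 1'
python3 - <<'E'
from h import *
st();print(r.close_job())
E
```

```text
clock: 17.75
eef_pos: [0.5642, -0.1077, 0.1018]
orientation: [0.18, 0.684, -0.177, 0.684]
wrist_force: [-3.1, 19.4, 11.8]
opening: 0.126
clock: 18.25
eef_pos: [0.5642, -0.1077, 0.1017]
orientation: [0.18, 0.684, -0.177, 0.684]
wrist_force: [-4.2, 18.6, 12.3]
opening: 0.121
t 18.25 p [ 0.5642 -0.1077  0.1017] jaw 60.8 q [-0.33  0.41 -0.18  0.98  0.    0.18] F [-4.2 18.6 12.3] M [3.92 0.86 0.18] op 0.121
the job is handed in; nothing more can be done
None
```

I swung the latch to about 1.5 rad and lifted the cover by its bar to about 1.6 rad, where it fell back onto its stop. I then turned the switch to START and handed the job in at 18.3 s with the gripper still holding it.

**Last checks:**
- **Switch angle:** the gripper's turn puts it at about 1.37 rad, and the arm was steady.
- **Holding torque:** about 0.18 N m about the vertical, in line with the 0.17 expected at START.
- **Latch and cover:** the last picture showed the latch pointing right and the cover open.
- **Bystanders:** I moved clear of all of them; those visible in the later pictures looked undisturbed, but I did not measure any.

**Disagreements:**
- **Pointer in the picture:** the pointer's pixel position, read by eye before the last two small turns (about 0.06 rad), fits about 1.2 ± 0.15 rad. That is a little below the gripper's angle but within calibration error. My automatic red-colour check of the pointer found too few pixels to use.
- **Side force:** a force of about 19 N stayed on the gripped switch, well under the limits.

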